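Hook a transformer into the test cradle

ROBOT

A 6-joint arm with a two-finger parallel gripper is mounted at the origin on the work surface. World frame = base frame: x ahead of the robot, y to its left, z up, the work surface at z = 0. Lengths are in mm, angles in rad, forces in N, time in s.
With the tool pointing down it reaches from about 300 to 775 mm from the base axis. Payload 14.6 kg.
Tool frame: the origin (TCP) lies midway between the tips of the shut fingers; the grasp point (between the pads) lies 19 mm behind it (grip_depth is the distance from the TCP to the grasp point, in mm); z points along the fingers, y is the direction in which the jaws open and shut (so a half turn about z gives the same grasp; the last joint's range is limited). The gripper opens to 94 mm and grips with 3 to 60 N. Pads are 16 mm wide; open, the fingers measure 119 mm over their backs; the gripper's body (75 mm by 177 mm) begins 78 mm behind the grasp point.
Start: joints at [1.16, 0.3, 1.521, -0, 1.321, -0.067], TCP at [185.384, 517.805, 205.446] pointing down, gripper open.
Joint ranges: [-3.03, 3.03], [-0.79, 2.21], [0.23, 2.52], [-1.04, 4.18], [0, 3.07], [-2.55, 2.55]. Speed limits (rad/s): [2.22, 2.22, 2.57, 3.14, 3.14, 3.14].

INTERFACE

Orientations are given as [roll, pitch, yaw] about the fixed x, y, z axes, in that order (R = Rz(yaw) Ry(pitch) Rx(roll)).
In Python, from cell import read_state, camera, camera_info, sign_off, grip_depth gives the robot as it stands.
- The arm moves only by the tool drive_tool, never from a script. Its argument "motion" is one flat list of numbers, 4 for each row, row after row: the shift along the tool's x, y, z in mm, then the turn about the tool's z in rad. A call has 1 to 8 rows; each row shifts and turns the pose as measured when the row begins, along the tool's axes as they then stand; what a row does not reach is not made up. A row lasts 1/12 s, in which the tool goes at most 41.7 mm and 7.16 degrees, less where a joint would pass 70% of its speed; a pose out of reach is approached as far as the arm can. A call is refused whole if a number of a shift passes 41.7 or a number of a turn 0.125, either way. A call with a gripper value outside its range is refused whole. "jaw" is the closure, from 0 (fully open) to 1 (shut), set as the call begins (left out, the last holds). The fingers move at their own pace and stop on an object; "grip_force" is the grip in N (left out, the last holds). Time passes only in rows, so rows that do not move let the fingers close. It gives the time, the measured TCP pose, the force and the opening at its end, in the units of the state.
- read_state(): the state, without advancing time (a new reading comes with each control period).
- camera(name): name is "scene" or "top" or "wrist"; returns the picture (420x560x3 uint8, red, green, blue); there is no depth.
- camera_info(name): a dict with "fovy" (degrees; the focal length in pixels is half the picture's height over the tangent of half this angle, whatever the lens; pixels are square), "cx", "cy" (the principal point, pixels), "camera_from_world" (4x4, takes a point from world to camera coordinates). Camera axes: x right, y up, looking along -z (the intrinsics and any distortion apply to the point x, -y, -z); pixel columns grow to the right and rows downward; lengths in mm; the calibration is good to about 2 mm. A picture is of the moment at which its call begins: read the wrist's pose just before it. camera_info takes no time and is no camera call; for the wrist camera it gives the pose at the moment of the call.
- sign_off(): hands the job in, once; it reports no verdict.
The state is a dict: "clock": time; "joints": joint angles; "qd": joint speeds; "effort": joint torques, N m; "eef_pos": TCP position; "eef_rot": TCP orientation; "wrist_force": force on the tool from outside, world axes, zero at the start; "moment": the same for the moment, N m; "finger_gap": finger opening in mm.
Only numpy, scipy, OpenCV 4.12 (cv2) and the standard library are available. Lean on these libraries where they do the work, as an engineer would, in place of code of your own. Each camera call takes 0.05 s, during which the arm holds its last target. There are 200 camera calls.

TASK

Slide the loose transformer sideways until it lies flush along the test cradle's guide rail. Then swing the cradle's curved hook round its post so that it passes through the ring eye on top of the transformer, and keep pushing until the hook's collar bears on the eye and has pressed the transformer home against the sprung stop: a firm push of about 13 N, never more than 22 N between hook and transformer. Leave the hook through the eye with its collar against it, and leave the calculator shell, screwdriver and brass standoffs alone.

Things in the scene. Friction and masses are not known exactly. Their poses are not given: they have to be found in the camera images.
- cradle: Fixed steel test cradle on the bench. Origin: at bench height, below the line along which the eye's centre runs when the transformer is flush. +x is the slide direction towards the sprung stop; +y points to the guide rail and pivot post. Base plate 6 mm thick, x -110 to 105, y -85 to 40 mm.
- rail (a point): Top edge of the cradle's low steel guide rail, in the middle of its length: on its guiding face (cradle y = +30 mm; the face looks to -y), 22 mm above the bench. The rail runs along the cradle's x, 76 mm to either side of this point.
- stop (a point): Middle of the slot (cradle x 50, y 0, 22 mm up) in which the grey stop with its rubber-faced spring pad stands. Where it is bolted is not reported: the pad's face is up to 8 mm either way along x, so the transformer first touches it with the eye at cradle x -8 to +8 mm. The pad then yields 1 mm per 2 N, 13 mm at most; the press must be felt, not measured.
- transformer: Loose grey metal block, 100 (x) by 60 (y) by 38 mm high, 0.6 to 0.85 kg, on the cradle's base plate (6 mm above the bench). Origin: centre of its underside. It starts clear of the rail on the -y side, slightly turned, x axis roughly along the cradle's x. Flush: its +y long side along the rail's face, its x axis then along the cradle's. Sliding it takes 1.4 to 3.5 N.
- eye (a point): Centre of the hole of the steel ring eye standing upright on the middle of the transformer's top, 52 mm above its underside (58 mm above the bench). Hole 18 mm, outside 28 mm, round bar 5 mm thick; the hole's axis is the transformer's x axis.
- hook: Steel swing hook on a vertical hinge at the post (16 mm thick; cradle x -14, y 89 mm), level, 58 mm above the bench. Origin: hinge axis. +x: along the spoke to the collar, 90 mm out. From the collar a 6 mm bar runs 80 degrees counter-clockwise (from above) round the hinge at 90 mm radius to the tip. +x starts 145 to 157 degrees counter-clockwise of the cradle's x and ends near 280.
- shoulder (a point): Centre of the collar's front face, which presses on the eye; on the arc's centre line, 90 mm from the hinge. Collar 24 mm across, 8 mm long, behind this point (hook's -y). With the collar on the eye this point is 2.5 to 7 mm from the eye's centre. The hook enters the eye only if the transformer is flush within about 3 mm.
- peg (a point): Middle of the upright push peg on the collar: 12 mm thick, 90 mm from the hinge, 4 mm behind the collar's front face (hook's -y); this point is 80 mm, the peg's top 100 mm above the bench. From behind it is clear above 72 mm; push it counter-clockwise round the hinge. The stiff hinge takes about 1.5 N here and stays where it is left.
- hook_tip (a point): Centre of the hook's rounded tip, at the far end of the arc.
- calculator_shell: Loose orange plastic calculator shell, 150 x 85 x 22 mm, origin under its centre. Not to be disturbed.
- screwdriver: Loose chrome screwdriver with green handle, lying down. Not to be disturbed.
- standoff_a: Loose upright brass standoff post, 14 mm thick, 38 mm tall, origin under its centre. Not to be disturbed.
- standoff_b: Another such standoff. Not to be disturbed.
Not all that is in view belongs to the job. What is shaped like the transformer but brown or red is not meant.

How it is judged:
By the outcome, as a careful person would: the job done as asked, in the order asked, and still so for the second after the job is handed in, with the robot touching nothing.
It also fails if it takes over 64 s, if anything falls off the work surface, if the arm or the gripper's body presses on something with over 40 N, if the wrist force passes 120 N, or if a joint passes its speed limit or range.

## Working session

There is one attempt and no reset: what is moved stays moved. The work goes in short steps, Python scripts to look and compute and a tool call to move; the robot and the scene stay as the last step left them, time stands still between calls to the robot, and variables do not carry over. Pictures are saved under pics/ and viewed, on a budget of 10 in all, crops included, one or two more only if the job needs it, and the job is handed in when it is done.

Besides the shell and the picture viewer there is one more tool, called as name(argument=value, ...) on one line, values as JSON. drive_tool: Moves the arm, as the interface text tells. Its arguments: {"type":"object","properties":{"motion":{"type":"array","items":{"type":"number"}},"jaw":{"type":"number"},"grip_force":{"type":"number"}},"required":["motion"]}

```bash
mkdir -p pics
python3 - <<'E'
from cell import *
import cv2,numpy as np
s=read_state();print(s)
for n in("scene","top"):
    im=camera(n);cv2.imwrite(f"pics/{n}0.png",im[:,:,::-1]);i=camera_info(n);print(n,{k:(np.round(v,3).tolist() if hasattr(v,'shape') else v) for k,v in i.items()})
a=np.vstack([cv2.imread("pics/scene0.png")]);
E
```

```text
{'clock': 0.0, 'joints': array([ 1.16040623e+00,  3.00464552e-01,  1.52155000e+00, -1.62046239e-05,
        1.32068663e+00, -6.65899566e-02]), 'qd': array([-2.09752875e-03,  1.52069919e-03, -8.19325998e-04,  5.14648599e-04,
        1.28844525e-03, -8.15487239e-05]), 'effort': array([ 6.46163589e-04, -5.31802905e+01, -3.52740061e+01,  7.08806422e-02,
        2.44899967e-02, -1.31711677e-04]), 'eef_pos': array([185.28994411, 517.5870624 , 204.90306787]), 'eef_rot': array([-3.14048555e+00, -5.81005924e-05,  2.79779650e+00]), 'wrist_force': array([-0.54045996,  0.11520222, -0.01802554]), 'moment': array([-0.01874715, -0.00062687, -0.02052429]), 'finger_gap': 94.00997921113493}
scene {'fovy': 44.382617363533456, 'cx': 276.1371244694023, 'cy': 219.47633528081258, 'camera_from_world': [[-0.425, 0.905, 0.0, 318.975], [-0.674, -0.317, 0.668, 321.552], [0.604, 0.284, 0.745, -1400.149], [0.0, 0.0, 0.0, 1.0]]}
top {'fovy': 45.99488171462502, 'cx': 284.47388007862975, 'cy': 212.24136151459626, 'camera_from_world': [[0.018, -1.0, 0.0, -59.071], [0.991, 0.018, 0.135, -573.872], [-0.135, -0.002, 0.991, -1207.274], [0.0, 0.0, 0.0, 1.0]]}
```

View pics/top0.png

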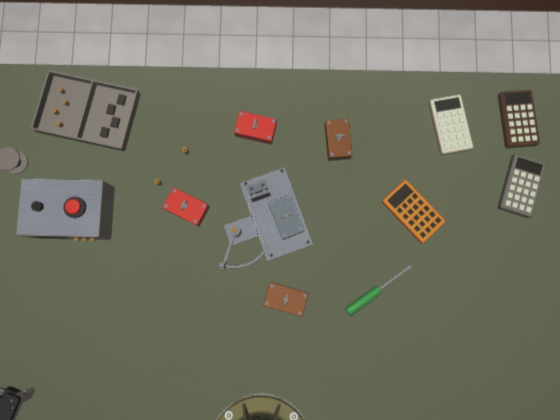

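View pics/scene0.png

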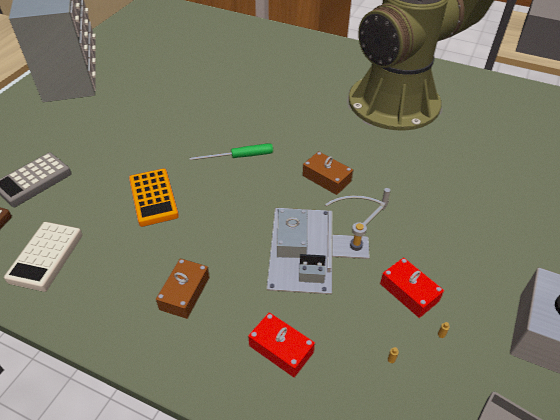

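The top view shows the cradle around (277,213), with the stop at (258,187) toward the upper left. The post is at (235,231), the hook peg near (222,265) and the arc tip near (266,246). The grey transformer is at (286,215). I'll zoom in.

```bash
cat > h.py <<'E'
import numpy as np,cv2
from cell import *
def ray(n,u,v,z,i=None):
    i=i or camera_info(n);M=np.array(i["camera_from_world"]);f=210/np.tan(np.radians(i["fovy"])/2)
    d=M[:3,:3].T@np.array([(u-i["cx"])/f,-(v-i["cy"])/f,-1]);c=-M[:3,:3].T@M[:3,3]
    return c+d*(z-c[2])/d[2]
def proj(n,p,i=None):
    i=i or camera_info(n);M=np.array(i["camera_from_world"]);f=210/np.tan(np.radians(i["fovy"])/2)
    q=M[:3,:3]@np.array(p)+M[:3,3];return np.array([i["cx"]+f*q[0]/-q[2],i["cy"]-f*q[1]/-q[2]])
E
python3 - <<'E'
from h import *
a=cv2.imread("pics/top0.png")[160:280,205:325];b=cv2.imread("pics/scene0.png")[175:305,260:400]
a=cv2.resize(a,(600,600),interpolation=cv2.INTER_CUBIC)
cv2.imwrite("pics/z0.png",a)
for u,v,z in[(235,231,58),(222,265,100),(286,215,58),(265,248,58)]:print(u,v,ray("top",u,v,z).round())
for u,v,z in[(360,227,58),(387,190,100),(293,222,58),(327,204,58)]:print(u,v,ray("scene",u,v,z).round())
E
```

```text
235 231 [523.  72.  58.]
222 265 [438.  96. 100.]
286 215 [565. -53.  58.]
265 248 [483.  -3.  58.]
360 227 [521.  76.  58.]
387 190 [442. 100. 100.]
293 222 [565. -49.  58.]
327 204 [490.  -6.  58.]
```

View pics/z0.png

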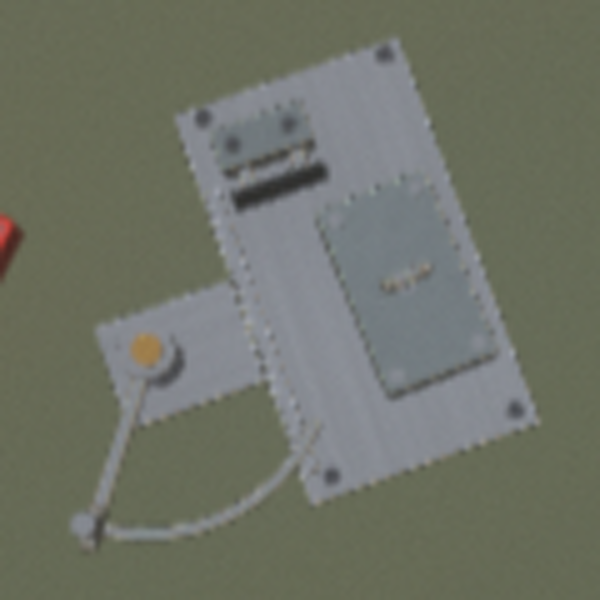

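The zoom (scale 5) shows the plate corners at (178,115), (398,38), (540,424) and (315,505). The transformer's top corners are (318,215), (430,175), (497,352) and (392,397), with the eye at (406,277). The post is at (147,350), the peg at (82,525) and the tip at (320,424).

```bash
cat >> h.py <<'E'
def fit(L,W):
    L=np.array(L,float);W=np.array(W)[:,:2];lc=L.mean(0);wc=W.mean(0)
    H=(L-lc).T@(W-wc);a=np.arctan2(H[0,1]-H[1,0],H[0,0]+H[1,1]);R=np.array([[np.cos(a),-np.sin(a)],[np.sin(a),np.cos(a)]])
    t=wc-R@lc;return a,t,np.linalg.norm(L@R.T+t-W,axis=1)
E
python3 - <<'E'
from h import *
r=lambda u,v,z:ray("top",205+u/5-.4,160+v/5-.4,z)
a,t,e=fit([(105,40),(105,-85),(-110,-85),(-110,40)],[r(*p,6) for p in[(178,115),(398,38),(540,424),(315,505)]])
print("cradle",a,t,e)
R=np.array([[np.cos(a),-np.sin(a)],[np.sin(a),np.cos(a)]])
b,s,e2=fit([(50,30),(50,-30),(-50,-30),(-50,30)],[r(*p,44) for p in[(318,215),(430,175),(497,352),(392,397)]])
print("trafo",b,s,e2,"in cradle",R.T@(s-t),b-a)
for n,u,v,z in[("eye",406,277,60),("post",147,350,70),("peg",82,525,100),("tip",320,424,58)]:
    p=r(u,v,z);print(n,p.round(1),(R.T@(p[:2]-t)).round(1))
print("pivot expected",R@[-14,89]+t)
E
```

```text
cradle 0.3623858643563487 [570.59626974  -4.98056059] [1.59145289 1.60416068 1.32561312 1.33603742]
trafo 0.3903786249120755 [563.57817043 -53.79152144] [0.62465785 2.11442781 2.79180076 1.49867609] in cradle [-23.86608548 -43.1529093 ] 0.027992760555726803
eye [565.1 -52.1  60. ] [-21.8 -42.2]
post [525.6  73.8  70. ] [-14.2  89.6]
peg [439.2  98.7 100. ] [-86.2 143.5]
tip [491.8 -11.2  58. ] [-75.9  22.2]
pivot expected [525.95447071  73.276131  ]
```

drive_tool(motion=[0, 0, 0, 0.108, 0, 0, 0, 0.108, 0, 0, 0, 0.108, 0, 0, 0, 0.108, 0, 0, 0, 0.108, 0, 0, 0, 0.108, 0, 0, 0, 0.108, 0, 0, 0, 0.108], jaw=0.4)

```text
clock: 0.77
eef_pos: [184.8, 516.4, 202.1]
eef_rot: [-3.137, 0.005, 1.898]
wrist_force: [-0.5, -0.0, 0.4]
finger_gap: 56.4
```

drive_tool(motion=[-40, 8.5, 0, 0, -40, 8.5, 0, 0, -40, 8.5, 0, 0, -40, 8.5, 0, 0, -40, 8.5, 0, 0, -40, 8.5, 0, 0, -40, 8.5, 0, 0, -40, 8.5, 0, 0])

```text
clock: 1.43
eef_pos: [348.2, 229.2, 200.2]
eef_rot: [-3.133, 0.008, 1.896]
wrist_force: [0.2, 1.0, -0.7]
finger_gap: 56.4
```

drive_tool(motion=[-40, 8.5, 0, 0, -40, 8.5, 0, 0, -40, 8.5, 0, 0, -40, 8.5, 0, 0, -40, 8.5, 0, 0, -40, 8.5, 0, 0, -40, 8.5, 0, 0, -40, 8.5, 0, 0])

```text
clock: 2.1
eef_pos: [513.7, -60.4, 201.8]
eef_rot: [-3.133, 0.007, 1.896]
wrist_force: [0.8, 1.2, 0.0]
finger_gap: 56.2
```

drive_tool(motion=[0, 0, 0, -0.037, -25, 20, 0, 0, -25, 20, 0, 0, -16, 12, 0, 0, 0, 0, 0, 0])

```text
clock: 2.52
eef_pos: [588.7, -113.9, 198.1]
eef_rot: [-3.128, 0.005, 1.926]
wrist_force: [-0.5, 0.4, -0.4]
finger_gap: 56.2
```

```bash
cat >> h.py <<'E'
A=0.3624;T=np.array([570.6,-5.0]);RC=np.array([[np.cos(A),-np.sin(A)],[np.sin(A),np.cos(A)]])
def cr(p):return RC.T@(np.array(p)[:2]-T)
def st():
    s=read_state();f=np.array(s["wrist_force"]);print("t",round(s["clock"],2),"cradle",cr(s["eef_pos"]).round(1),"z",s["eef_pos"][2].round(1),"yaw-dev",round(s["eef_rot"][2]-np.pi/2-A,3),"F",(RC.T@f[:2]).round(1),f[2].round(1))
E
python3 - <<'E'
from h import *
st();i=camera_info("wrist");cv2.imwrite("pics/w0.png",camera("wrist")[:,:,::-1])
print(proj("wrist",[*(RC@[-22,-42]+T),60],i))
E
```

```text
t 2.52 cradle [ -21.7 -108.2] z 198.1 yaw-dev -0.007 F [-0.3  0.6] -0.4
[276.54355132 120.00178143]
```

View pics/w0.png

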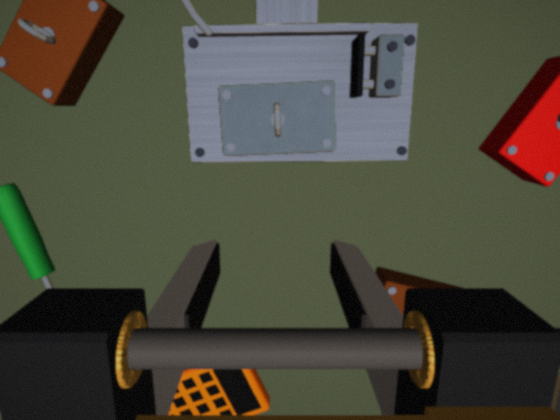

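The wrist view shows the eye at (278,120), against a predicted (276.5,120), so the calibration agrees. I'll lower the fingers beside the long side.

drive_tool(motion=[0, 0, 38, 0, 0, 0, 38, 0, 0, 0, 38, 0, 0, 0, 38, 0, 0, 0, 25, 0, 0, 0, 0, 0])

```text
clock: 3.07
eef_pos: [582.9, -111.5, 16.8]
eef_rot: [-3.131, 0.006, 1.928]
wrist_force: [-1.1, -0.6, -1.4]
finger_gap: 56.6
```

```bash
python3 -c "
from h import *
st()"
```

```text
t 3.07 cradle [ -26.3 -103.9] z 16.8 yaw-dev -0.005 F [-1.2 -0.2] -1.4
```

drive_tool(motion=[6, 2, -1, 0, 6, 1, -1, 0, 6, 1, -1, 0, 5, 0, 0, 0, 5, 0, 0, 0, 5, 0, 0, 0, 5, 0, 0, 0])

```text
clock: 3.65
eef_pos: [574.8, -70.3, 28.4]
eef_rot: [-3.139, 0.011, 1.929]
wrist_force: [1.5, -1.7, -0.4]
finger_gap: 56.3
```

drive_tool(motion=[5, 0, 0, 0, 5, 0, 0, 0, 5, 0, 0, 0, 5, 0, 0, 0])

```text
clock: 3.98
eef_pos: [567.4, -49.7, 29.1]
eef_rot: [-3.14, 0.012, 1.929]
wrist_force: [0.5, -2.1, 0.2]
finger_gap: 56.1
```

```bash
python3 -c "
from h import *
st();cv2.imwrite('pics/t1.png',camera('top')[:,:,::-1])"
```

```text
t 3.98 cradle [-18.9 -40.7] z 29.1 yaw-dev -0.004 F [-0.3 -2.1] 0.2
```

drive_tool(motion=[1.5, 0, 0.5, 0, 1.5, 0, 0.5, 0])

```text
clock: 4.2
eef_pos: [567.0, -47.2, 28.9]
eef_rot: [-3.141, 0.016, 1.931]
wrist_force: [2.7, -19.2, 6.3]
finger_gap: 56.1
```

drive_tool(motion=[1.5, 0, 0.5, 0, 1.5, 0, 0.5, 0])

```text
clock: 4.37
eef_pos: [567.0, -47.4, 28.9]
eef_rot: [3.141, 0.022, 1.932]
wrist_force: [1.5, -11.2, 3.3]
finger_gap: 56.4
```

drive_tool(motion=[-10, 0, 0, 0, -15, 0, 0, 0, -5, 0, -30, 0, 0, 0, -40, 0, 0, 0, -40, 0, 0, 0, -10, 0], jaw=1)

```text
clock: 4.87
eef_pos: [576.2, -78.1, 149.7]
eef_rot: [-3.134, 0.015, 1.931]
wrist_force: [0.2, -0.2, 1.9]
finger_gap: 19.6
```

drive_tool(motion=[39, -8, 0, 0, 39, -8, 0, 0, 39, -8, 0, 0, 39, -8, 0, 0, 39, -8, 0, 0, 39, -8, 0, 0, 0, 0, 0, 0])

```text
clock: 5.45
eef_pos: [448.4, 125.4, 148.9]
eef_rot: [-3.141, 0.015, 1.921]
wrist_force: [-0.1, -0.6, -0.4]
finger_gap: 0.3
```

drive_tool(motion=[0, 0, 0, 0.118, 0, 0, 0, 0.118, 0, 0, 0, 0.118, 0, 0, 0, 0.118, 0, 0, 0, 0.118, 0, 0, 0, 0])

```text
clock: 5.95
eef_pos: [450.1, 125.1, 148.6]
eef_rot: [3.135, 0.011, 1.308]
wrist_force: [1.3, -0.2, -0.1]
finger_gap: 0.3
```

Run:
```python
from h import *
st()
im=camera('top')[:,:,::-1];cv2.imwrite('pics/t2.png',im)
a=cv2.resize(im[160:280,205:325],(600,600),interpolation=cv2.INTER_CUBIC)
cv2.imwrite('pics/z2.png',a)
print(proj("top",[*(RC@[-22,0]+T),58]))
```

```text
t 5.95 cradle [-66.6 164.4] z 148.6 yaw-dev -0.625 F [ 1.2 -0.6] -0.1
[269.78669    220.87771182]
```

View pics/z2.png

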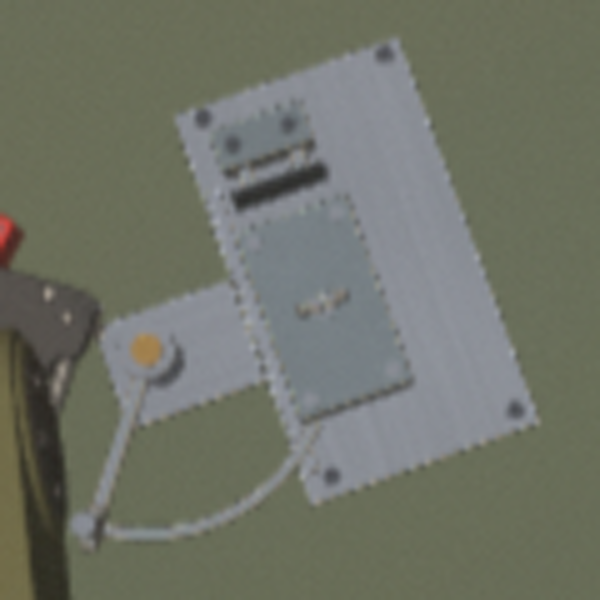

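The transformer is flush, with its eye at (323,304) as predicted and the hook unmoved. Lowering behind the peg.

drive_tool(motion=[0, -2, 33, 0, 0, -2, 31, 0, 0, 0, 0, 0, 0, 0, 0, 0])

```text
clock: 6.33
eef_pos: [448.7, 124.1, 84.2]
eef_rot: [3.133, 0.01, 1.331]
wrist_force: [0.6, -0.2, 1.1]
finger_gap: 0.2
```

```bash
cat >> h.py <<'E'
def hk(off=18):
    "hook angle if face touches peg; TCP in that hook frame; yaw error; forces on tool in hook axes"
    s=read_state();d=cr(s["eef_pos"])-[-14,89];r=np.hypot(*d);th=np.arctan2(d[1],d[0])+np.arcsin(off/r)
    yd=th+np.pi/2+A-np.pi;e=(s["eef_rot"][2]-yd+np.pi)%(2*np.pi)-np.pi
    c,q=np.cos(th),np.sin(th);f=RC.T@np.array(s["wrist_force"])[:2]
    print(f"t {s['clock']:.2f} th {np.degrees(th)%360:.1f} r_along {r*np.cos(np.arcsin(off/r)):.1f} z {s['eef_pos'][2]:.1f} yawerr {e:.3f} push {-(-q*f[0]+c*f[1]):.1f} radial {c*f[0]+q*f[1]:.1f} j6 {s['joints'][5]:.2f}")
E
python3 -c "
from h import *
st();hk()"
```

```text
t 6.33 cradle [-68.2 163.9] z 84.2 yaw-dev -0.602 F [ 0.5 -0.4] 1.1
t 6.33 th 137.1 r_along 90.7 z 84.2 yawerr 0.147 push 0.1 radial -0.6 j6 0.45
```

drive_tool(motion=[-6, 0, 1, 0, -6, 0, 1, 0, -6.3, -1, 0.5, -0.07, -6.3, -1, 0.5, -0.07, -6.3, -1, 0.5, -0.07, -6.3, -1, 0.5, -0.07])

```text
clock: 6.83
eef_pos: [441.4, 85.7, 87.2]
eef_rot: [3.128, 0.009, 1.629]
wrist_force: [0.1, 1.6, -0.8]
finger_gap: 0.5
```

```bash
python3 -c "
from h import *
hk()"
```

```text
t 6.83 th 163.0 r_along 83.6 z 87.2 yawerr -0.008 push 1.6 radial -0.2 j6 0.07
```

drive_tool(motion=[-6.3, -3, 1, -0.07, -6.3, -3, 1, -0.07, -6.3, -3, 1, -0.07])

```text
clock: 7.08
eef_pos: [436.6, 64.0, 88.4]
eef_rot: [3.124, 0.013, 1.852]
wrist_force: [0.1, 0.7, 0.1]
finger_gap: 0.5
```

Run:
```python
from h import *
hk()
i=camera("top")[:,:,::-1];cv2.imwrite("pics/t3.png",i)
j=camera("scene")[:,:,::-1];cv2.imwrite("pics/s3.png",j)
a=cv2.resize(i[170:280,215:315],(400,440),interpolation=cv2.INTER_CUBIC);b=cv2.resize(j[180:290,260:360],(400,440),interpolation=cv2.INTER_CUBIC)
cv2.imwrite("pics/z3.png",np.hstack([a,b]))
```

```text
t 7.08 th 176.7 r_along 88.0 z 88.4 yawerr -0.024 push 0.7 radial -0.3 j6 -0.21
```

View pics/z3.png

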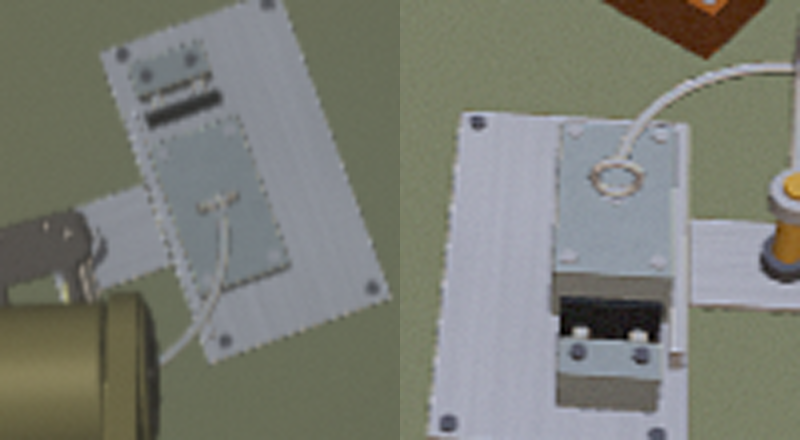

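The tip is right at the ring's mouth, at about (223,215) in the left panel with the eye at (218,203), and roughly centred. Continuing slowly while watching the force.

drive_tool(motion=[-4.5, -1.6, 1.5, -0.045, -4.5, -1.6, 1.5, -0.045, -4.5, -1.6, 1.5, -0.045])

```text
clock: 7.43
eef_pos: [438.0, 49.3, 86.9]
eef_rot: [3.121, 0.016, 1.979]
wrist_force: [-0.5, 1.8, -0.1]
finger_gap: 0.2
```

drive_tool(motion=[-4.5, -1.6, 1.5, -0.045, -4.5, -1.6, 1.5, -0.045, -4.5, -1.6, 1.5, -0.045])

```text
clock: 7.68
eef_pos: [441.2, 34.9, 85.1]
eef_rot: [3.119, 0.02, 2.113]
wrist_force: [-0.1, 2.8, 1.3]
finger_gap: 0.4
```

Run:
```python
from h import *
hk()
i=camera("top")[:,:,::-1];cv2.imwrite("pics/t4.png",i)
j=camera("scene")[:,:,::-1];cv2.imwrite("pics/s4.png",j)
a=cv2.resize(i[170:280,215:315],(400,440),interpolation=cv2.INTER_CUBIC);b=cv2.resize(j[180:290,260:360],(400,440),interpolation=cv2.INTER_CUBIC)
cv2.imwrite("pics/z4.png",np.hstack([a,b]))
```

```text
t 7.68 th 194.7 r_along 91.3 z 85.1 yawerr -0.077 push 2.3 radial -1.6 j6 -0.54
```

View pics/z4.png

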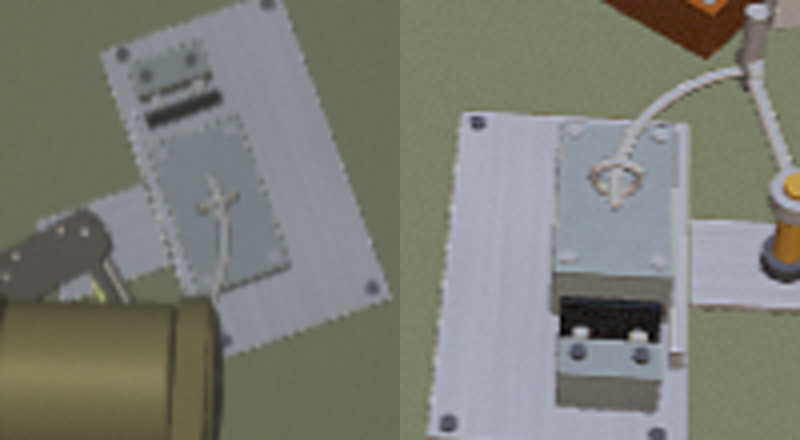

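The hook now passes through the ring: the tip shows beyond it at (213,180) in the left panel and (614,205) in the right. Swinging on.

drive_tool(motion=[-5.4, -0.8, 0.7, -0.075, -5.4, -0.8, 0.7, -0.075, -5.4, -0.8, 0.7, -0.075, -5.4, -0.8, 0.7, -0.075, -5.4, -0.8, 0.7, -0.075, -5.4, -0.8, 0.7, -0.075])

```text
clock: 8.28
eef_pos: [459.5, 8.3, 84.2]
eef_rot: [3.129, 0.028, 2.559]
wrist_force: [-2.4, 0.4, 0.4]
finger_gap: 0.3
```

```bash
python3 -c "
from h import *
hk()"
```

```text
t 8.28 th 214.8 r_along 91.2 z 84.2 yawerr 0.019 push 2.2 radial 1.0 j6 -1.05
```

drive_tool(motion=[-5.4, -1, 0.8, -0.06, -5.4, -1, 0.8, -0.06, -5.4, -1, 0.8, -0.06, -5.4, -1, 0.8, -0.06, -5.4, -1, 0.8, -0.06, -5.4, -1, 0.8, -0.06])

```text
clock: 8.78
eef_pos: [487.4, -10.3, 83.0]
eef_rot: [3.14, 0.031, 2.918]
wrist_force: [-2.0, 0.5, 0.9]
finger_gap: 0.5
```

```bash
python3 -c "
from h import *
hk()"
```

```text
t 8.78 th 235.7 r_along 90.2 z 83.0 yawerr 0.012 push 2.0 radial -0.0 j6 -1.44
```

drive_tool(motion=[-5.4, -1, 0.5, -0.06, -5.4, -1, 0.5, -0.06, -5.4, -1, 0.5, -0.06, -5.4, -1, 0.5, -0.06, -5.4, -1, 0.5, -0.06])

```text
clock: 9.2
eef_pos: [514.4, -17.7, 83.1]
eef_rot: [-3.133, 0.028, -3.067]
wrist_force: [-1.1, -0.9, -0.7]
finger_gap: 0.0
```

drive_tool(motion=[-2.7, -0.5, 0.5, -0.03, -2.7, -0.5, 0.5, -0.03])

```text
clock: 9.37
eef_pos: [520.5, -18.0, 83.0]
eef_rot: [-3.131, 0.027, -3.009]
wrist_force: [-1.8, -1.5, -0.2]
finger_gap: 0.4
```

```bash
python3 -c "
from h import *
hk()"
```

```text
t 9.37 th 257.2 r_along 89.6 z 83.0 yawerr -0.006 push 1.9 radial 1.2 j6 -1.80
```

drive_tool(motion=[-2, -0.4, 0.3, -0.02, -2, -0.4, 0.3, -0.02])

```text
clock: 9.53
eef_pos: [524.9, -18.0, 83.1]
eef_rot: [-3.13, 0.026, -2.971]
wrist_force: [-0.9, -0.2, 0.1]
finger_gap: 0.7
```

drive_tool(motion=[-2, -0.4, 0.3, -0.02, -2, -0.4, 0.3, -0.02])

```text
clock: 9.7
eef_pos: [529.2, -17.8, 82.9]
eef_rot: [-3.129, 0.026, -2.931]
wrist_force: [-0.7, -0.4, 0.1]
finger_gap: 0.2
```

```bash
python3 -c "
from h import *
hk()"
```

```text
t 9.70 th 262.7 r_along 89.3 z 82.9 yawerr -0.024 push 0.8 radial 0.2 j6 -1.88
```

drive_tool(motion=[-2, -0.4, 0.2, -0.03, -2, -0.4, 0.2, -0.03])

```text
clock: 9.87
eef_pos: [533.3, -17.7, 82.8]
eef_rot: [-3.127, 0.024, -2.868]
wrist_force: [-3.9, -0.4, 1.0]
finger_gap: 0.6
```

drive_tool(motion=[-2, -0.4, 0.2, -0.025, -2, -0.4, 0.2, -0.025])

```text
clock: 10.03
eef_pos: [537.3, -17.3, 82.7]
eef_rot: [-3.126, 0.022, -2.815]
wrist_force: [-3.1, -1.3, 1.7]
finger_gap: 0.7
```

```bash
python3 -c "
from h import *
hk()"
```

```text
t 10.03 th 267.8 r_along 89.4 z 82.7 yawerr 0.003 push 3.3 radial 0.2 j6 -1.99
```

drive_tool(motion=[-1.5, -0.3, 0.2, -0.017, -1.5, -0.3, 0.2, -0.017])

```text
clock: 10.2
eef_pos: [540.3, -16.8, 82.4]
eef_rot: [-3.125, 0.021, -2.779]
wrist_force: [-3.8, -0.4, 1.8]
finger_gap: 0.2
```

drive_tool(motion=[-1.5, -0.3, 0.2, -0.017, -1.5, -0.3, 0.2, -0.017])

```text
clock: 10.37
eef_pos: [543.5, -16.2, 82.2]
eef_rot: [-3.125, 0.02, -2.742]
wrist_force: [-2.3, -0.1, 2.1]
finger_gap: 0.3
```

drive_tool(motion=[-1.5, -0.3, 0.2, -0.017, -1.5, -0.3, 0.2, -0.017])

```text
clock: 10.53
eef_pos: [546.7, -15.5, 81.9]
eef_rot: [-3.124, 0.019, -2.705]
wrist_force: [-3.9, -1.8, 2.8]
finger_gap: 0.4
```

```bash
python3 -c "
from h import *
hk()"
```

```text
t 10.53 th 273.8 r_along 89.4 z 81.9 yawerr 0.009 push 4.4 radial 0.0 j6 -2.10
```

drive_tool(motion=[-1.2, -0.2, 0, -0.013, -1.2, -0.2, 0, -0.013])

```text
clock: 10.7
eef_pos: [548.7, -15.1, 81.8]
eef_rot: [-3.124, 0.016, -2.675]
wrist_force: [-8.0, -3.0, 4.9]
finger_gap: 0.5
```

drive_tool(motion=[-1.2, -0.2, 0, -0.013, -1.2, -0.2, 0, -0.013])

```text
clock: 10.87
eef_pos: [550.1, -14.9, 81.7]
eef_rot: [-3.124, 0.013, -2.646]
wrist_force: [-10.1, -4.2, 5.8]
finger_gap: 0.5
```

```bash
python3 -c "
from h import *
hk()"
```

```text
t 10.87 th 275.9 r_along 89.6 z 81.7 yawerr 0.030 push 10.9 radial -0.7 j6 -2.15
```

drive_tool(motion=[-1.2, -0.2, 0, 0, -1.2, -0.2, 0, 0])

```text
clock: 11.03
eef_pos: [550.8, -14.7, 81.6]
eef_rot: [-3.125, 0.008, -2.644]
wrist_force: [-12.4, -4.2, 7.5]
finger_gap: 0.7
```

```bash
python3 -c "
from h import *
hk()"
```

```text
t 11.03 th 276.4 r_along 89.6 z 81.6 yawerr 0.024 push 12.9 radial -1.9 j6 -2.15
```

drive_tool(motion=[-1.6, -0.2, 0, 0, -1.6, -0.2, 0, 0])

```text
clock: 11.2
eef_pos: [551.9, -14.3, 81.5]
eef_rot: [-3.127, 0.002, -2.642]
wrist_force: [-13.9, -4.0, 8.9]
finger_gap: 0.7
```

```bash
python3 -c "
from h import *
hk()"
```

```text
t 11.20 th 277.1 r_along 89.5 z 81.5 yawerr 0.012 push 14.2 radial -3.0 j6 -2.15
```

drive_tool(motion=[-1.9, -0.2, 0, 0, -1.9, -0.2, 0, 0])

```text
clock: 11.37
eef_pos: [553.1, -13.8, 81.5]
eef_rot: [-3.129, -0.005, -2.641]
wrist_force: [-16.3, -5.3, 10.8]
finger_gap: 0.3
```

```bash
python3 -c "
from h import *
hk()"
```

```text
t 11.37 th 277.9 r_along 89.4 z 81.5 yawerr -0.000 push 16.8 radial -3.2 j6 -2.15
```

drive_tool(motion=[0.5, 0, 0, 0, 0.7, 0, 0, 0, 0.7, 0, 0, 0, 0.7, 0, 0, 0, 0.7, 0, 0, 0, 0.7, 0, 0, 0, 0.7, 0, 0, 0, 0.7, 0, 0, 0])

```text
clock: 12.03
eef_pos: [547.6, -16.6, 81.3]
eef_rot: [-3.13, -0.007, -2.637]
wrist_force: [0.1, 0.4, -1.0]
finger_gap: 0.5
```

drive_tool(motion=[0.7, 0, 0, 0, 0.7, 0, 0, 0, 0.7, 0, 0, 0, 0.7, 0, 0, 0, 0.7, 0, 0, 0, 0.7, 0, 0, 0, 0.7, 0, 0, 0, 0.7, 0, 0, 0])

```text
clock: 12.7
eef_pos: [543.0, -19.6, 81.6]
eef_rot: [-3.129, -0.006, -2.637]
wrist_force: [-0.7, -0.6, 0.5]
finger_gap: 0.4
```

```bash
python3 -c "
from h import *
hk()"
```

```text
t 12.70 th 270.6 r_along 92.7 z 81.6 yawerr 0.132 push 0.9 radial 0.3 j6 -2.16
```

Contact is released. Backing off further, lifting clear and moving back out of view, then looking.

drive_tool(motion=[8, 0, 0, 0, 12, 0, 0, 0, 0, 0, -35, 0, 0, 0, -35, 0, 0, 0, -35, 0])

```text
clock: 13.12
eef_pos: [519.1, -28.9, 182.3]
eef_rot: [-3.138, -0.018, -2.637]
wrist_force: [0.2, -0.0, -0.5]
finger_gap: 0.6
```

drive_tool(motion=[35, 0, 0, 0, 35, 0, 0, 0, 35, 0, 0, 0, 35, 0, 0, 0, 0, 0, 0, 0])

```text
clock: 13.53
eef_pos: [393.3, -99.0, 191.5]
eef_rot: [-3.128, -0.007, -2.634]
wrist_force: [-1.0, 0.6, 0.1]
finger_gap: 0.4
```

Run:
```python
from h import *
st()
i=camera("top")[:,:,::-1];cv2.imwrite("pics/t5.png",i)
j=camera("scene")[:,:,::-1];cv2.imwrite("pics/s5.png",j)
a=cv2.resize(i[165:275,215:315],(400,440),interpolation=cv2.INTER_CUBIC);b=cv2.resize(j[180:290,260:360],(400,440),interpolation=cv2.INTER_CUBIC)
cv2.imwrite("pics/z5.png",np.hstack([a,b]))
for n in("top","scene"):
  k=cv2.cvtColor(cv2.imread(f"pics/{n}0.png"),cv2.COLOR_BGR2HSV);l=cv2.cvtColor(cv2.imread(f"pics/{n[0]}5.png"),cv2.COLOR_BGR2HSV)
  for nm,lo,hi in[("orange",(10,200,150),(20,255,255)),("green",(50,150,60),(75,255,255))]:
    print(n,nm,[np.round(cv2.mean(cv2.merge(list(np.meshgrid(np.arange(560.),np.arange(420.)))),cv2.inRange(m,lo,hi))[:2],1) for m in(k,l)])
```

```text
t 13.53 cradle [-199.2  -25. ] z 191.5 yaw-dev -4.567 F [-0.7  0.9] 0.1
top orange [array([0., 0.]), array([0., 0.])]
top green [array([0., 0.]), array([0., 0.])]
scene orange [array([159.9, 200.8]), array([162.3, 201.2])]
scene green [array([251.8, 150.3]), array([251.8, 150.3])]
```

View pics/z5.png

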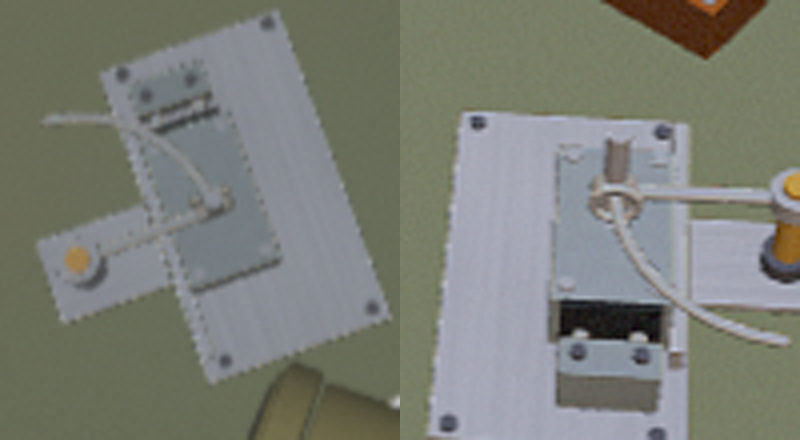

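The hook goes through the eye with its collar on it at (213,198) left and (614,197) right. The transformer is flush and against the pad. One check on the bystanders, then I'll hand in.

Run:
```python
from h import *
k,l=cv2.imread("pics/scene0.png"),cv2.imread("pics/s5.png")
for nm,(x0,x1,y0,y1) in dict(calc=(120,190,160,230),driver=(180,285,135,170),standoffs=(380,460,315,370)).items():
    print(nm,np.abs(k[y0:y1,x0:x1].astype(int)-l[y0:y1,x0:x1]).mean().round(2))
print(sign_off())
```

```text
calc 2.31
driver 2.31
standoffs 2.24
the job is handed in; nothing more can be done
None
```

The job is done and handed in at about 13.6 s on the robot's clock (limit 64 s).

- **Transformer:** I slid it flush to the rail with both fingertips. The force rose to about 19 N when it met the rail. The top view then showed the eye about 1 mm from the line it should be on, well inside the 3 mm the hook needs.
- **Hook:** I swung it round by its peg and saw in both cameras that it had passed through the eye. I kept pushing until the collar had driven the transformer onto the sprung stop. The wrist peaked at 16.8 N. Less about 1.5 N for the hinge, that is about 15 N on the eye: a little over the 13 N asked, but below 22 N.
- **Release:** I backed off slowly, and the force fell to about zero. In the last pictures the hook is through the eye with its collar on it, and the transformer lies along the rail and against the pad. The robot is clear of everything.
- **Things to leave alone:** The calculator shell, screwdriver and standoffs differ between the first and last pictures only at noise level. An earlier colour check gave a 2.4 px shift for orange. I put that down to other orange in view, because the picture area around the calculator did not change.

At camera resolution, collar contact after release can't be confirmed closer than 1–2 mm. I'm relying on the spring holding the eye against the collar.

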